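# Slip test of two sleds on a tilting ramp

## Task

Test the two identical-looking sleds on the tilting ramp: take the ramp by its red handle and raise it all the way up, so that one sled slides down to the foot stop while the other sticks where it stands. Leave the ramp up and the sled that slid lying untouched at the stop, and set the one that stuck flat in the green tray.

Things in the scene. Friction and masses are not known exactly. Their poses are not given: they have to be found in the camera images.
- ramp_plate (a joint): tilt of the ramp's aluminium plate (280 x 160 x 8 mm) about the hinge at its foot: 0 level (at the start), 0.42 rad at its upper stop. Friction hinge: the plate stays where it is left; lifting it by the handle takes about 10 N. The slick sled starts to slide below 0.25 rad; the other stays even at the upper stop.
- ramp_handle (a point): middle of the red handle bar: round, 12 mm thick, about 100 mm free length between its two arms, 45 mm above the bench when level and 175 mm when raised, 34 mm clear of the plate's upper edge. It may turn within the fingers as the ramp rises. The bar lies along x (parallel to the hinge); y points from the foot toward the handle, z is the plate's normal.
- ramp_foot (a point): middle on the plate's top face at the black foot stop (18 mm high); moves with the plate. x runs across (along the hinge), y up the plate to the handle, z normal. Hinge axis: along x, through y -15, z -4 mm; handle bar at y 305, z 21 mm. Sleds start 36 mm either side of the middle at y about 145 to 185 mm. A steel guide arches up at the +x side, y about 225 mm, up to 130 mm above the bench.
- sled_1_grip (a point): first sled: dark square steel sole, 44 x 44 x 12 mm, with a yellow square post 20 x 20 mm on its middle, 51 mm tall in all, 0.1 to 0.2 kg; both sleds look alike and only the test tells which one slides. Point: on the post's axis, 36 mm above the sole's underside, where to grip; z up along the post, x and y square to its faces. Starts on the level plate.
- sled_2_grip (a point): second sled: dark square steel sole, 44 x 44 x 12 mm, with a yellow square post 20 x 20 mm on its middle, 51 mm tall in all, 0.1 to 0.2 kg; both sleds look alike and only the test tells which one slides. Point: on the post's axis, 36 mm above the sole's underside, where to grip; z up along the post, x and y square to its faces. Starts on the level plate.
- tray_floor (a point): middle of the inner floor of the fixed green tray, 104 x 104 mm outside, walls 4 mm thick and 12 mm high, floor 4 mm above the bench; z up, x and y along its sides.
There are look-alikes about, which are no part of the job. What is shaped like the part that bears sled_1_grip but blue or purple is not meant.

How it is judged:
By the outcome, as a careful person would: the job done as asked, in the order asked, and still so for the second after the job is handed in, with the robot touching nothing.
It also fails if it takes over 45 s, if anything falls off the work surface, if the arm or the gripper's body presses on something with over 40 N, if the wrist force passes 120 N, or if a joint passes its speed limit or range.

## Robot

A 7-joint arm with a two-finger parallel gripper is mounted at the origin on a cart in front of the work surface, level with it; the furniture and walls round the work are solid. World frame = base frame: x ahead of the robot, y to its left, z up, the work surface at z = 0. Lengths are in m, angles in rad, forces in N, time in s.
With the tool pointing down it reaches from about 0.4 to 0.85 m from the base axis. Payload 4.5 kg.
Tool frame: the origin (TCP) lies midway between the tips of the shut fingers; the grasp point (between the pads) lies 19 mm behind it (env.pinch_z is the distance from the TCP to the grasp point, in m); z points along the fingers, y is the line along which they close (so a half turn about z gives the same grasp; the last joint's range is limited). The gripper opens to 85 mm and grips with 20 to 120 N. Pads are 22 mm wide; open, the fingers measure 114 mm over their backs; the gripper's body (76 mm by 85 mm) begins 54 mm behind the grasp point. The pads swing forward as they close: fully open they stand 13 mm farther back than shut.
Start: joints at [-1.294, 0.689, -0.195, 1.565, 0.157, 0.902, -0.215], TCP at [0.15, 0.607, 0.231] pointing down, gripper open.
Joint ranges: [-3.01, 3.01], [-0.46, 2.08], [-1.47, 1.51], [0.13, 2.56], [-1, 4.14], [0.04, 2.09], [-2.66, 2.66]. Speed limits (rad/s): [2.57, 2.57, 3.14, 3.14, 3.14, 3.14, 3.14].

## Interface

Orientations are given as a 3x3 rotation matrix whose columns are the frame's x, y, z axes.
In Python, from cell import env, eyes, regions_of, spot_point gives the robot as it stands. The module is installed in compiled form; this text tells all that it offers.
- The arm moves only by the shell command python3 -m inch 'ROWS' [FORCE]. ROWS is JSON, a list of rows, each an object of numbers: "tx", "ty", "tz": the shift along the tool's x, y, z in cm; "wx", "wy", "wz": the turn, a rotation vector about the tool's x, y, z in degrees; "grip": the finger opening in cm, from 0 to 8.54. In form: [{"tx": .., "ty": .., "tz": .., "wx": .., "wy": .., "wz": .., "grip": ..}, ...]. A call has 1 to 20 rows; each row is the pose to reach, as a shift and turn from the pose commanded when the call began, along the tool's axes at that moment; what a row does not reach only later rows make up. A row lasts 1/8 s, in which the tool goes at most 62.5 mm and 10.7 degrees, less where a joint would pass 70% of its speed; a pose out of reach is approached as far as the arm can. A call with a gripper value outside its range is refused whole. The fingers move at their own pace and stop on an object; FORCE is the grip in N (left out, the last holds). Time passes only in rows, so rows that repeat a pose let the fingers close. It gives the time, the measured TCP pose, the force, the opening and the grip force at its end, in the units of the state.
- env.get_state(): the state, without advancing time (a new reading comes with each control period).
- eyes.get_image(name): name is "side" or "top" or "wrist"; returns a dict with "frame" (400x640x3 uint8, red, green, blue), "camera_matrix" (3x3 intrinsics, pixels), "k1" (the pictures are not rectified: a ray, as slopes to the right and down, at radius r is drawn at 1 + k1 r^2 times it, then the intrinsics apply), "eye" and "attitude" of the camera in the world. Camera axes: x right, y up, looking along -z (the intrinsics and any distortion apply to the point x, -y, -z); pixel columns grow to the right and rows downward; lengths in m; the calibration is good to about 2 mm. A picture is of the moment at which its call begins. There is no depth.
- env.job_done(): hands the job in; it is judged then, once.
Trained networks look in a picture, given as the dict that the camera call returned (one of the last four; its "shot" number tells which), for a name from the list of things; names that differ only in an ending like _2 or _b are one class to them, and where a whole thing is asked for, a point or a joint stands for the part that bears it (a point fixed in the world has none). Each returns a list of dicts, best first, with "confidence" (0 to 1); they miss things now and then, are a little off and sometimes report something else, mostly with a low value. They report only what shows in the picture. A call takes as long as a camera call. They do not tell look-alikes from the thing itself.
- regions_of(picture, query): "mask" (400x640 bool, what is visible of it).
- spot_point(picture, query): "at" ([x, y, z] in m, in world coordinates, good to about 4 mm: a listed point, or the origin of a listed thing).
The state is a dict: "time_s": time; "q": joint angles; "joint_velocities": joint speeds; "effort": joint torques, N m; "tcp_pos": TCP position; "orientation": TCP orientation; "force": force on the tool from outside, world axes, zero at the start; "ft_torque": the same for the moment, N m; "grip_width": finger opening in m; "grip_force": force on a finger pad.
Only numpy, scipy, OpenCV 4.12 (cv2) and the standard library are available. Lean on these libraries where they do the work, as an engineer would, in place of code of your own. Each camera call takes 0.05 s, during which the arm holds its last target. There are 200 camera calls.

## Working session

There is one attempt and no reset: what is moved stays moved. The work goes in short steps, Python scripts to look and compute and a shell command to move; the robot and the scene stay as the last step left them, time stands still between calls to the robot, and variables do not carry over. Pictures are saved under pics/ and viewed, at most 10 in all, crops included, and the job is handed in when it is done.

```bash
mkdir -p pics; ls; cat > h.py <<'E'
import numpy as np, cv2
from cell import env, eyes, regions_of, spot_point
def save(p,n): cv2.imwrite('pics/'+n,p["frame"][:,:,::-1])
def proj(p,X):
    c=np.array(p["attitude"]).T@(np.array(X)-p["eye"]); a=np.array([c[0],-c[1]])/-c[2]
    a=a*(1+p["k1"]*(a@a)); K=np.array(p["camera_matrix"]); return K[:2,:2]@a+K[:2,2]
def ray(p,uv):
    K=np.array(p["camera_matrix"]); d=np.linalg.solve(K[:2,:2],np.array(uv,float)-K[:2,2]); a=d.copy()
    for _ in range(20): a=d/(1+p["k1"]*(a@a))
    v=np.array(p["attitude"])@np.array([a[0],-a[1],-1]); return np.array(p["eye"]),v/np.linalg.norm(v)
def tri(obs):
    A=0;b=0
    for p,uv in obs:
        o,v=ray(p,uv); M=np.eye(3)-np.outer(v,v); A=A+M; b=b+M@o
    return np.linalg.solve(A,b)
E
cat > a.py <<'E'
from h import *
np.set_printoptions(precision=4,suppress=True)
s=env.get_state(); print(s["time_s"],s["tcp_pos"],s["orientation"],s["grip_width"],env.pinch_z)
for n in ("side","top"):
    p=eyes.get_image(n); save(p,n+"0.png"); print(n,p["eye"])
    for q in ("ramp_handle","ramp_foot","sled_1_grip","tray_floor"):
        for d in spot_point(p,q): print(q,np.round(d["at"],4),round(d["confidence"],2),proj(p,d["at"]).round())
E
python3 a.py; python3 -c "
import cv2,numpy as np
a=[cv2.imread('pics/%s0.png'%n) for n in('side','top')]
"
```

```text
pics
0.0 [0.1502 0.606  0.2305] [[-0.9707  0.2404 -0.0003]
 [ 0.2404  0.9707 -0.0019]
 [-0.0002 -0.0019 -1.    ]] 0.08519850718921056 0.0187
side [0.3181 0.8703 0.6426]
ramp_handle [0.4515 0.1883 0.043 ] 0.66 [364. 256.]
ramp_foot [ 0.4816 -0.1125  0.0219] 0.85 [383. 190.]
sled_1_grip [0.7731 0.1187 0.0329] 0.69 [244. 207.]
sled_1_grip [0.6456 0.1113 0.035 ] 0.63 [293. 217.]
sled_1_grip [0.6836 0.3865 0.035 ] 0.57 [218. 290.]
sled_1_grip [0.5033 0.062  0.0581] 0.56 [358. 212.]
sled_1_grip [ 0.4835 -0.1122  0.0224] 0.18 [383. 190.]
tray_floor [0.4611 0.3527 0.0016] 0.59 [332. 325.]
top [0.3904 0.1178 1.0957]
ramp_handle [0.4564 0.1877 0.0427] 0.8 [299. 259.]
ramp_foot [ 0.4812 -0.1166  0.0241] 0.63 [418. 253.]
sled_1_grip [0.5036 0.055  0.0583] 0.69 [352. 241.]
sled_1_grip [0.6871 0.3843 0.038 ] 0.64 [228. 170.]
sled_1_grip [0.7735 0.1222 0.0408] 0.54 [327. 141.]
sled_1_grip [0.6459 0.1088 0.0348] 0.5 [332. 188.]
tray_floor [0.4616 0.3555 0.0062] 0.84 [236. 257.]
```

View pics/side0.png

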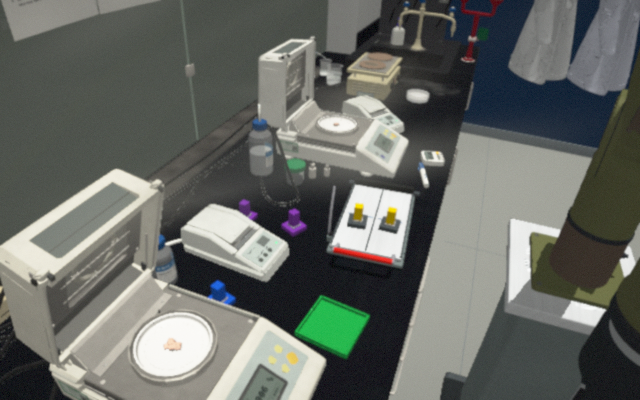

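View pics/top0.png

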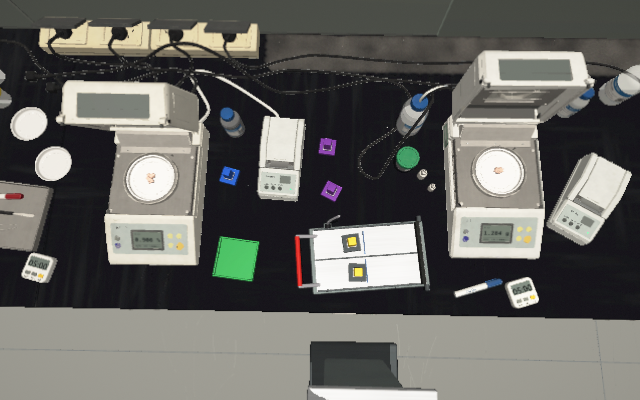

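Both views show the ramp with two yellow-post sleds (side (358,212) and (391,215); top (352,241) and (358,271)), the red handle (top (299,261)), the guide at (330,220), and the green tray (236,259). The blue and purple pieces are look-alikes. Next I'll measure the handle precisely.

```bash
cat > b.py <<'E'
from h import *
np.set_printoptions(precision=4,suppress=True)
E={};
for n in ("side","top"):
    p=eyes.get_image(n); f=cv2.cvtColor(p["frame"],cv2.COLOR_RGB2HSV).astype(int)
    h=proj(p,[.454,.188,.043]); m=((f[...,0]<8)|(f[...,0]>172))&(f[...,1]>150)&(f[...,2]>70)
    v,u=np.nonzero(m); k=np.hypot(u-h[0],v-h[1])<60; P=np.c_[u,v][k].astype(float)
    c=P.mean(0); d=np.linalg.svd(P-c,full_matrices=False)[2][0]; t=(P-c)@d; a,b=c+d*t.min(),c+d*t.max()
    # order by world x
    A,B=[(o+w*(.045-o[2])/w[2]) for o,w in (ray(p,a),ray(p,b))]
    if A[0]>B[0]: a,b=b,a
    E[n]=(p,a,b); print(n,len(P),a,b,A,B)
    E[n+'c']=(p,(a+b)/2)
A=tri([E['side'][:2],E['top'][:2]]); B=tri([(E[k][0],E[k][2]) for k in('side','top')]); print("ends",A,B,"mid",(A+B)/2,np.linalg.norm(B-A)); d=B-A;
print("bar yaw",np.degrees(np.arctan2(d[1],d[0])))
E
python3 b.py
```

```text
side 308 [391.1305 261.3731] [333.9041 249.4604] [0.5155 0.1953 0.045 ] [0.3947 0.1837 0.045 ]
top 263 [299.3245 285.0977] [296.4564 235.9151] [0.5156 0.1961 0.045 ] [0.3933 0.1846 0.045 ]
ends [0.3939 0.1846 0.0458] [0.5155 0.196  0.0456] mid [0.4547 0.1903 0.0457] 0.12206571383708704
bar yaw 5.3526315927164605
```

```bash
cat > go.py <<'E'
# rows helper: shift (cm) and turn (deg) in current tool axes to reach pos, R
from h import *
from scipy.spatial.transform import Rotation as Rot
def togo(pos,R=None):
    s=env.get_state(); O=np.array(s["orientation"]); 
    print("t",s["time_s"],"tcp",np.round(s["tcp_pos"],4),"F",np.round(s["force"],1),"grip",round(s["grip_width"],4),round(s["grip_force"],1))
    print("  shift cm",np.round(O.T@(np.array(pos)-s["tcp_pos"])*100,2), "turn deg",None if R is None else np.round(Rot.from_matrix(O.T@R).as_rotvec(degrees=True),2))
yw=np.radians(5.35); rx=np.array([np.cos(yw),np.sin(yw),0]); ry=np.array([-np.sin(yw),np.cos(yw),0]); rz=np.array([0,0,1.])
Rdown=np.c_[-rx,ry,-rz]
def tilt(th):  # tool pointing down along ramp normal at angle th
    r=Rot.from_rotvec(rx*th).as_matrix(); return r@Rdown
E
python3 -c "
from go import *
togo([.4547,.1903,.14],Rdown)"
```

```text
t 0.6 tcp [0.1502 0.6067 0.2313] F [ 0.1  0.3 -0.2] grip 0.0857 0.0
  shift cm [-39.56 -33.1    9.13] turn deg [ 1.000e-02 -0.000e+00 -1.926e+01]
```

```bash
python3 -m inch '[{"tx":-4,"ty":-3.3,"tz":0.9,"wz":-2,"grip":3.6},{"tx":-9,"ty":-7.5,"tz":2,"wz":-5,"grip":3.6},{"tx":-14,"ty":-11.7,"tz":3.2,"wz":-8,"grip":3.6},{"tx":-19,"ty":-15.9,"tz":4.3,"wz":-11,"grip":3.6},{"tx":-24,"ty":-20,"tz":5.5,"wz":-14,"grip":3.6},{"tx":-29,"ty":-24.2,"tz":6.7,"wz":-16,"grip":3.6},{"tx":-34,"ty":-28.4,"tz":7.8,"wz":-18,"grip":3.6},{"tx":-37.5,"ty":-31.4,"tz":8.6,"wz":-19,"grip":3.6},{"tx":-39.6,"ty":-33.1,"tz":9.1,"wz":-19.3,"grip":3.6},{"tx":-39.6,"ty":-33.1,"tz":9.1,"wz":-19.3,"grip":3.6},{"tx":-39.6,"ty":-33.1,"tz":9.1,"wz":-19.3,"grip":3.6}]' 40
cat > c.py <<'E'
from go import *
togo([.4547,.1903,.0457-env.pinch_z],Rdown)
p=eyes.get_image("wrist"); save(p,"w1.png"); print(p["eye"],proj(p,[.4547,.1903,.0457]),proj(p,[.3939,.1846,.0457]),proj(p,[.5155,.196,.0457]))
for d in spot_point(p,"ramp_handle"): print(d)
E
python3 c.py
```

```text
t 0.6 tcp [0.1502 0.6067 0.2313] F [ 0.1  0.3 -0.2] grip 0.0857 0.0
  shift cm [-39.56 -33.1   20.43] turn deg [ 1.000e-02 -0.000e+00 -1.926e+01]
[0.07955841 0.62408731 0.37449167] [ 80.9770271  470.03635387] [ 55.43461367 437.17642435] [104.90007709 500.22003438]schema error: expected keys tx, ty, tz, wx, wy, wz, grip
```

View pics/w1.png

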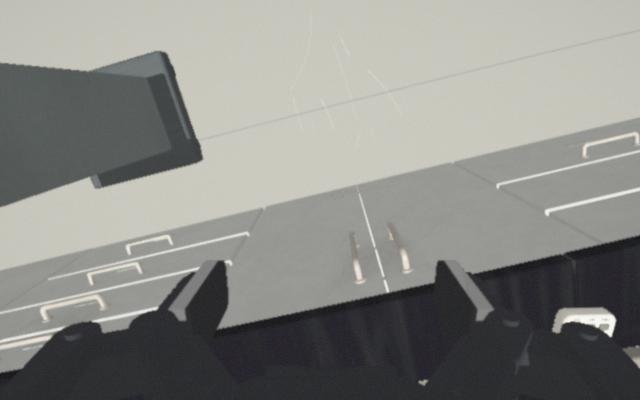

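The move was refused because every key is required, so this picture still shows the bench front from the start pose. I'll retype it in full.

```bash
python3 -m inch '[{"tx":-4,"ty":-3.3,"tz":0.9,"wx":0,"wy":0,"wz":-2,"grip":3.6},{"tx":-9,"ty":-7.5,"tz":2,"wx":0,"wy":0,"wz":-5,"grip":3.6},{"tx":-14,"ty":-11.7,"tz":3.2,"wx":0,"wy":0,"wz":-8,"grip":3.6},{"tx":-19,"ty":-15.9,"tz":4.3,"wx":0,"wy":0,"wz":-11,"grip":3.6},{"tx":-24,"ty":-20,"tz":5.5,"wx":0,"wy":0,"wz":-14,"grip":3.6},{"tx":-29,"ty":-24.2,"tz":6.7,"wx":0,"wy":0,"wz":-16,"grip":3.6},{"tx":-34,"ty":-28.4,"tz":7.8,"wx":0,"wy":0,"wz":-18,"grip":3.6},{"tx":-37.5,"ty":-31.4,"tz":8.6,"wx":0,"wy":0,"wz":-19,"grip":3.6},{"tx":-39.6,"ty":-33.1,"tz":9.1,"wx":0,"wy":0,"wz":-19.3,"grip":3.6},{"tx":-39.6,"ty":-33.1,"tz":9.1,"wx":0,"wy":0,"wz":-19.3,"grip":3.6},{"tx":-39.6,"ty":-33.1,"tz":9.1,"wx":0,"wy":0,"wz":-19.3,"grip":3.6}]' 40
python3 c.py
```

```text
time_s: 2.08
tcp_pos: [0.4549, 0.1913, 0.1405]
orientation: [[-0.996, -0.095, 0.0], [-0.095, 0.996, 0.001], [-0.0, 0.001, -1.0]]
force: [-0.5, 1.2, -0.0]
grip_width: 0.0358
grip_force: 0.0
t 2.075 tcp [0.4549 0.1913 0.1405] F [-0.5  1.2 -0. ] grip 0.0358 0.0
  shift cm [ 0.03 -0.11 11.35] turn deg [0.07 0.02 0.09]
[0.38234337 0.18429492 0.28363478] [328.7518379  204.18527692] [328.70167935 115.41025044] [328.80224378 281.42662027]
{'at': [0.4547, 0.1865, 0.0469], 'confidence': 0.86}
```

View pics/w1.png

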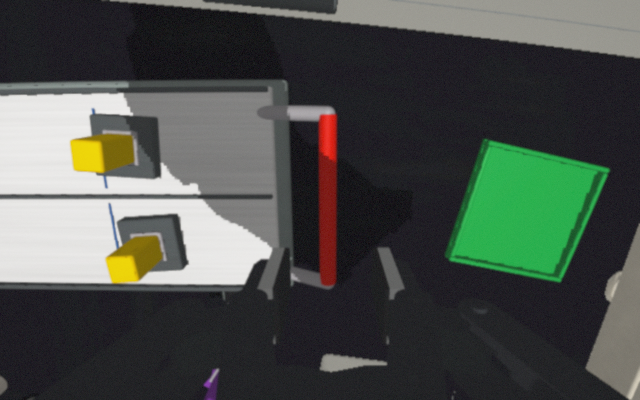

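The projected handle ends (328,115) and (328,281) fall on the red bar, and the fingers straddle it. I'll go down and grip.

```bash
python3 -m inch '[{"tx":0,"ty":-0.1,"tz":4,"wx":0,"wy":0,"wz":0,"grip":3.6},{"tx":0,"ty":-0.1,"tz":8,"wx":0,"wy":0,"wz":0,"grip":3.6},{"tx":0,"ty":-0.1,"tz":10.2,"wx":0,"wy":0,"wz":0,"grip":3.6},{"tx":0,"ty":-0.1,"tz":11.3,"wx":0,"wy":0,"wz":0,"grip":3.6},{"tx":0,"ty":-0.1,"tz":11.3,"wx":0,"wy":0,"wz":0,"grip":3.6},{"tx":0,"ty":-0.1,"tz":11.3,"wx":0,"wy":0,"wz":0,"grip":0.6},{"tx":0,"ty":-0.1,"tz":11.3,"wx":0,"wy":0,"wz":0,"grip":0.6},{"tx":0,"ty":-0.1,"tz":11.3,"wx":0,"wy":0,"wz":0,"grip":0.6},{"tx":0,"ty":-0.1,"tz":11.3,"wx":0,"wy":0,"wz":0,"grip":0.6}]' 50
cat > arc.py <<'E'
from go import *
s=env.get_state(); O=np.array(s["orientation"]); t=np.array(s["tcp_pos"]); g=t+O@[0,0,-env.pinch_z]
print("grasp",g.round(4),"F",s["force"],s["grip_width"],s["grip_force"])
for k in range(1,11):
    th=.042*k*1.03; c,sn=np.cos(th),np.sin(th); dy=.32*c-.025*sn-.32; dz=.32*sn+.025*c-.025
    w=O.T@(ry*dy+rz*dz)*100; print(round(th,3),w.round(2))
E
python3 arc.py
```

```text
time_s: 3.3
tcp_pos: [0.4557, 0.189, 0.0283]
orientation: [[-0.996, -0.093, 0.001], [-0.093, 0.996, 0.0], [-0.001, 0.0, -1.0]]
force: [-0.5, -1.3, 7.0]
grip_width: 0.0101
grip_force: 49.0
grasp [0.4557 0.189  0.047 ] F [-0.45069736 -1.31752702  6.99403578] 0.010059997113722555 48.981812596321106
0.043 [-0.   -0.14 -1.38]
0.087 [-0.   -0.34 -2.76]
0.13 [-0.01 -0.59 -4.12]
0.173 [-0.01 -0.91 -5.47]
0.216 [-0.01 -1.28 -6.81]
0.26 [-0.01 -1.71 -8.13]
0.303 [-0.01 -2.2  -9.43]
0.346 [-1.000e-02 -2.740e+00 -1.071e+01]
0.389 [ -0.02  -3.34 -11.96]
0.433 [ -0.02  -3.99 -13.19]
```

```bash
python3 -m inch '[{"tx":0,"ty":-0.07,"tz":-0.7,"wx":0,"wy":0,"wz":0,"grip":0.6},{"tx":0,"ty":-0.14,"tz":-1.4,"wx":0,"wy":0,"wz":0,"grip":0.6},{"tx":0,"ty":-0.24,"tz":-2.1,"wx":0,"wy":0,"wz":0,"grip":0.6},{"tx":0,"ty":-0.34,"tz":-2.8,"wx":0,"wy":0,"wz":0,"grip":0.6},{"tx":0,"ty":-0.46,"tz":-3.45,"wx":0,"wy":0,"wz":0,"grip":0.6},{"tx":0,"ty":-0.6,"tz":-4.1,"wx":0,"wy":0,"wz":0,"grip":0.6},{"tx":0,"ty":-0.75,"tz":-4.8,"wx":0,"wy":0,"wz":0,"grip":0.6},{"tx":0,"ty":-0.91,"tz":-5.5,"wx":0,"wy":0,"wz":0,"grip":0.6},{"tx":0,"ty":-1.1,"tz":-6.15,"wx":0,"wy":0,"wz":0,"grip":0.6},{"tx":0,"ty":-1.28,"tz":-6.8,"wx":0,"wy":0,"wz":0,"grip":0.6},{"tx":0,"ty":-1.5,"tz":-7.5,"wx":0,"wy":0,"wz":0,"grip":0.6},{"tx":0,"ty":-1.7,"tz":-8.1,"wx":0,"wy":0,"wz":0,"grip":0.6},{"tx":0,"ty":-2.2,"tz":-9.4,"wx":0,"wy":0,"wz":0,"grip":0.6},{"tx":0,"ty":-2.7,"tz":-10.7,"wx":0,"wy":0,"wz":0,"grip":0.6},{"tx":0,"ty":-2.7,"tz":-10.7,"wx":0,"wy":0,"wz":0,"grip":0.6}]'
```

```text
time_s: 5.18
tcp_pos: [0.4581, 0.1624, 0.1357]
orientation: [[-0.996, -0.094, 0.002], [-0.094, 0.996, 0.001], [-0.002, 0.001, -1.0]]
force: [3.5, -0.2, 1.5]
grip_width: 0.0098
grip_force: 49.6
```

```bash
python3 -m inch '[{"tx":0,"ty":-0.3,"tz":-0.6,"wx":0,"wy":0,"wz":0,"grip":0.6},{"tx":0,"ty":-0.6,"tz":-1.2,"wx":0,"wy":0,"wz":0,"grip":0.6},{"tx":0,"ty":-0.9,"tz":-1.8,"wx":0,"wy":0,"wz":0,"grip":0.6},{"tx":0,"ty":-1.15,"tz":-2.2,"wx":0,"wy":0,"wz":0,"grip":0.6},{"tx":0,"ty":-1.15,"tz":-2.2,"wx":0,"wy":0,"wz":0,"grip":0.6}]'; cat > d.py <<'E'
from go import *
np.set_printoptions(precision=4,suppress=True)
s=env.get_state(); print(s["force"],s["tcp_pos"])
p=eyes.get_image("top"); save(p,"top1.png")
for d in spot_point(p,"sled_1_grip"): print(d["at"],d["confidence"])
E
python3 d.py
```

```text
time_s: 5.8
tcp_pos: [0.4591, 0.1524, 0.1565]
orientation: [[-0.995, -0.095, 0.001], [-0.095, 0.995, 0.002], [-0.002, 0.002, -1.0]]
force: [3.6, 3.5, -2.3]
grip_width: 0.0101
grip_force: 50.0
[ 3.628   3.4599 -2.3267] [0.4591 0.1524 0.1565]
[0.6836, 0.3849, 0.0347] 0.84
[0.6463, 0.1096, 0.0338] 0.7
[0.5077, 0.0277, 0.1265] 0.6
[0.7713, 0.1212, 0.0386] 0.58
```

View pics/top1.png

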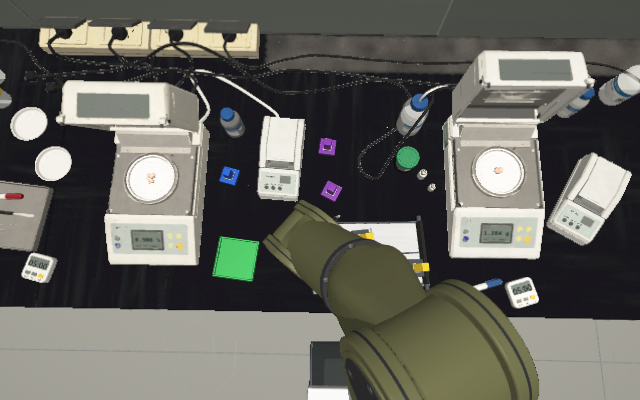

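The −x sled (421,267) has slid to the stop, and the +x sled (368,237) stuck. The bar is at z 0.175. I'll push a little further to make sure it's against the upper stop.

```bash
python3 -m inch '[{"tx":0,"ty":-0.15,"tz":-0.3,"wx":0,"wy":0,"wz":0,"grip":0.6},{"tx":0,"ty":-0.3,"tz":-0.6,"wx":0,"wy":0,"wz":0,"grip":0.6},{"tx":0,"ty":-0.3,"tz":-0.6,"wx":0,"wy":0,"wz":0,"grip":0.6}]'
```

```text
time_s: 6.28
tcp_pos: [0.459, 0.151, 0.1597]
orientation: [[-0.995, -0.096, -0.001], [-0.096, 0.995, 0.005], [0.001, 0.005, -1.0]]
force: [9.3, 10.6, -35.8]
grip_width: 0.0099
grip_force: 50.1
```

```bash
python3 -m inch '[{"tx":0,"ty":0.1,"tz":0.3,"wx":0,"wy":0,"wz":0,"grip":0.6},{"tx":0,"ty":0.1,"tz":0.3,"wx":0,"wy":0,"wz":0,"grip":3.4},{"tx":0,"ty":0.1,"tz":0.3,"wx":0,"wy":0,"wz":0,"grip":3.4},{"tx":0,"ty":0.1,"tz":0.3,"wx":0,"wy":0,"wz":0,"grip":3.4},{"tx":0,"ty":0.1,"tz":-2,"wx":0,"wy":0,"wz":0,"grip":3.4},{"tx":0,"ty":0.1,"tz":-6,"wx":0,"wy":0,"wz":0,"grip":3.4},{"tx":0,"ty":0.1,"tz":-11,"wx":0,"wy":0,"wz":0,"grip":3.4},{"tx":0,"ty":0.1,"tz":-11,"wx":0,"wy":0,"wz":0,"grip":3.4}]'
cat > e.py <<'E'
from go import *
np.set_printoptions(precision=4,suppress=True)
foot=np.array([.4547,.1903,.0457])-ry*.305-rz*.021; hinge=foot-ry*.015-rz*.004
th=.42; py=ry*np.cos(th)+rz*np.sin(th); pz=-ry*np.sin(th)+rz*np.cos(th)
def plate(x,y,z): return hinge+rx*x+py*(y+.015)+pz*(z+.004)
if __name__=="__main__":
    print("tray-ish guess sled", plate(.036,.165,.036), "bar",plate(0,.305,.021))
    for n in ("wrist","side","top"):
        p=eyes.get_image(n); save(p,n+"2.png")
        for q in ("sled_1_grip","ramp_handle"):
            for d in spot_point(p,q):
                v=np.array(d["at"])-hinge; print(n,q,v@v>0 and d["at"],round(d["confidence"],2),"plate xyz",np.array([v@rx,v@py-.015,v@pz-.004]))
E
python3 e.py
```

```text
time_s: 7.28
tcp_pos: [0.4606, 0.1496, 0.2755]
orientation: [[-0.996, -0.093, 0.007], [-0.093, 0.996, 0.002], [-0.007, 0.002, -1.0]]
force: [-0.4, 0.6, -0.0]
grip_width: 0.0338
grip_force: 0.0
tray-ish guess sled [0.5066 0.0225 0.1306] bar [0.4582 0.1525 0.174 ]
wrist sled_1_grip [0.6471, 0.1124, 0.0329] 0.94 plate xyz [ 0.1843  0.195  -0.0844]
wrist sled_1_grip [0.5106, 0.0209, 0.1292] 0.89 plate xyz [0.0399 0.1627 0.0355]
wrist sled_1_grip [0.6773, 0.3869, 0.0336] 0.41 plate xyz [ 0.24    0.4422 -0.1941]
wrist ramp_handle [0.4595, 0.152, 0.1756] 0.88 plate xyz [0.0012 0.3051 0.0227]
side sled_1_grip [0.5067, 0.0263, 0.1322] 0.77 plate xyz [0.0365 0.1691 0.0359]
side sled_1_grip [0.6465, 0.1096, 0.035] 0.72 plate xyz [ 0.1834  0.1933 -0.0814]
side sled_1_grip [0.6849, 0.3858, 0.0368] 0.59 plate xyz [ 0.2474  0.4419 -0.1904]
side sled_1_grip [0.7731, 0.1168, 0.0342] 0.55 plate xyz [ 0.3102  0.1888 -0.0802]
side ramp_handle [0.4543, 0.1514, 0.1735] 0.91 plate xyz [-0.004   0.3042  0.0208]
top sled_1_grip [0.6463, 0.1075, 0.0321] 0.75 plate xyz [ 0.183   0.1903 -0.0832]
top sled_1_grip [0.6866, 0.3856, 0.0348] 0.62 plate xyz [ 0.2491  0.4407 -0.1921]
top sled_1_grip [0.5038, 0.0279, 0.1326] 0.6 plate xyz [0.0337 0.171  0.0355]
top sled_1_grip [0.7712, 0.1218, 0.0379] 0.6 plate xyz [ 0.3087  0.195  -0.0789]
```

View pics/wrist2.png

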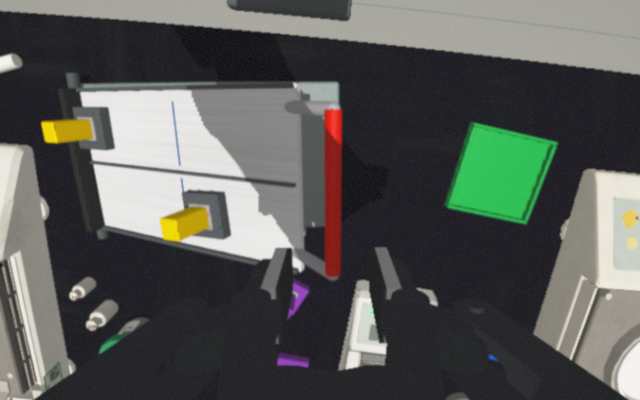

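Wrist view: the slid sled is at the stop (95,128). The stuck one is at (195,215) and the handle stays raised at (333,190). The three views agree on plate coordinates of about (0.037, 0.168, 0.036). I'll move to a tilted pre-grasp pose.

```bash
python3 -c "
from e import *
togo(plate(.0367,.1676,.1),tilt(.42))"
```

```text
t 7.725 tcp [0.4585 0.1488 0.2715] F [-0.4 -0.2  0.2] grip 0.0341 0.0
  shift cm [ -3.67 -15.4    8.14] turn deg [-24.08  -0.11   0.03]
```

```bash
python3 -m inch '[{"tx":-0.8,"ty":-3.5,"tz":0,"wx":-6,"wy":0,"wz":0,"grip":4.5},{"tx":-1.8,"ty":-8,"tz":1,"wx":-12,"wy":0,"wz":0,"grip":4.5},{"tx":-2.8,"ty":-12,"tz":3,"wx":-18,"wy":0,"wz":0,"grip":4.5},{"tx":-3.5,"ty":-14.5,"tz":6,"wx":-24,"wy":0,"wz":0,"grip":4.5},{"tx":-3.7,"ty":-15.4,"tz":8.1,"wx":-24.1,"wy":0,"wz":0,"grip":4.5},{"tx":-3.7,"ty":-15.4,"tz":8.1,"wx":-24.1,"wy":0,"wz":0,"grip":4.5},{"tx":-3.7,"ty":-15.4,"tz":8.1,"wx":-24.1,"wy":0,"wz":0,"grip":4.5}]' 40
cat > f.py <<'E'
from e import *
togo(plate(.0367,.1676,.0173),tilt(.42))
p=eyes.get_image("wrist")
for d in spot_point(p,"sled_1_grip"):
    v=np.array(d["at"])-hinge; print(d["at"],round(d["confidence"],2),"plate",np.array([v@rx,v@py-.015,v@pz-.004]))
for h in (.036,.051):
    for a,b in ((0,0),(.01,.01),(-.01,.01),(.01,-.01),(-.01,-.01)):
        u=proj(p,plate(.0367+a,.1676+b,h)); 
        if h>.05: cv2.circle(p["frame"],tuple(int(round(k)) for k in u),2,(0,0,255),-1)
save(p,"w3.png")
E
python3 f.py
```

```text
time_s: 8.6
tcp_pos: [0.5103, 0.0017, 0.1926]
orientation: [[-0.995, -0.09, -0.039], [-0.098, 0.908, 0.407], [-0.002, 0.409, -0.913]]
force: [-0.2, 1.0, 0.7]
grip_width: 0.0448
grip_force: 0.0
t 8.6 tcp [0.5103 0.0017 0.1926] F [-0.2  1.   0.7] grip 0.0448 0.0
  shift cm [ 0.11 -0.36  8.39] turn deg [ 0.06 -0.03  0.3 ]
[0.5069, 0.0233, 0.1305] 0.95 plate [0.0364 0.1657 0.0356]
[0.6449, 0.1136, 0.0333] 0.95 plate [ 0.1822  0.1964 -0.0846]
[0.677, 0.3864, 0.0373] 0.66 plate [ 0.2396  0.4433 -0.1905]
```

View pics/w3.png

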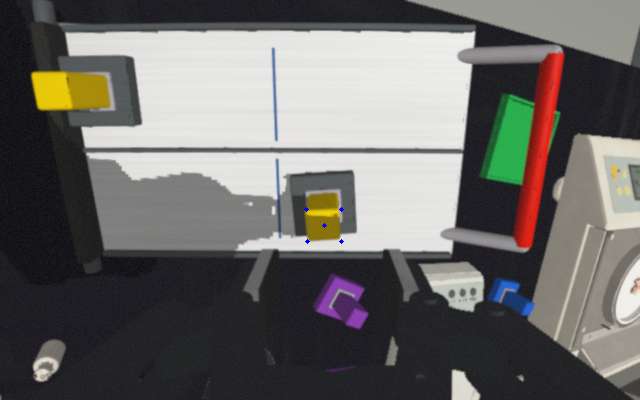

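The predicted post-top corners (306–341, 209–241) match the yellow post. I'll descend and grip.

```bash
python3 -m inch '[{"tx":0.1,"ty":-0.35,"tz":2,"wx":0,"wy":0,"wz":0,"grip":4.5},{"tx":0.1,"ty":-0.35,"tz":5,"wx":0,"wy":0,"wz":0,"grip":4.5},{"tx":0.1,"ty":-0.35,"tz":7.2,"wx":0,"wy":0,"wz":0,"grip":4.5},{"tx":0.1,"ty":-0.35,"tz":8.3,"wx":0,"wy":0,"wz":0,"grip":4.5},{"tx":0.1,"ty":-0.35,"tz":8.3,"wx":0,"wy":0,"wz":0,"grip":4.5}]'; python3 -c "
from e import *
togo(plate(.0367,.1665,.0173),tilt(.42))"
```

```text
time_s: 9.32
tcp_pos: [0.5064, 0.0304, 0.1145]
orientation: [[-0.995, -0.088, -0.039], [-0.096, 0.909, 0.406], [-0.0, 0.408, -0.913]]
force: [0.4, -0.2, -0.2]
grip_width: 0.0451
grip_force: 0.0
t 9.325 tcp [0.5064 0.0304 0.1145] F [ 0.4 -0.2 -0.2] grip 0.0451 0.0
  shift cm [-0.02  0.08  0.07] turn deg [ 0.03 -0.04  0.14]
```

Well placed: close, lift along the plate normal, then look at the tray.

```bash
python3 -m inch '[{"tx":0,"ty":0,"tz":0,"wx":0,"wy":0,"wz":0,"grip":1.2},{"tx":0,"ty":0,"tz":0,"wx":0,"wy":0,"wz":0,"grip":1.2},{"tx":0,"ty":0,"tz":0,"wx":0,"wy":0,"wz":0,"grip":1.2},{"tx":0,"ty":0,"tz":0,"wx":0,"wy":0,"wz":0,"grip":1.2},{"tx":0,"ty":0,"tz":-0.5,"wx":0,"wy":0,"wz":0,"grip":1.2},{"tx":0,"ty":0,"tz":-2,"wx":0,"wy":0,"wz":0,"grip":1.2},{"tx":0,"ty":0,"tz":-6,"wx":0,"wy":0,"wz":0,"grip":1.2},{"tx":0,"ty":0,"tz":-11,"wx":0,"wy":0,"wz":0,"grip":1.2},{"tx":0,"ty":0,"tz":-14,"wx":0,"wy":0,"wz":0,"grip":1.2},{"tx":0,"ty":0,"tz":-14,"wx":0,"wy":0,"wz":0,"grip":1.2}]' 50
cat > g.py <<'E'
from go import *
np.set_printoptions(precision=4,suppress=True)
O={}
for n in ("side","top"):
    p=eyes.get_image(n); f=cv2.cvtColor(p["frame"],cv2.COLOR_RGB2HSV).astype(int)
    m=((abs(f[...,0]-62)<14)&(f[...,1]>140)&(f[...,2]>60)).astype(np.uint8)
    nn,l,st,c=cv2.connectedComponentsWithStats(m); h=proj(p,[.461,.354,.01]); i=l[int(h[1]),int(h[0])]
    P=np.argwhere(l==i)[:,::-1].astype(np.float32); q=cv2.minAreaRect(P); 
    ap=cv2.approxPolyDP(cv2.convexHull(P.astype(np.int32)),6,True)[:,0]; W=np.array([(lambda o,w:o+w*(.016-o[2])/w[2])(*ray(p,k)) for k in ap]); print(n,st[i][4],ap.tolist(),W,W.mean(0))
    O[n]=(p,ap.mean(0))
if 1: print(tri(list(O.values())))
togo([.461,.354,.12],Rdown)
E
python3 g.py
```

```text
time_s: 10.58
tcp_pos: [0.5132, -0.029, 0.244]
orientation: [[-0.996, -0.085, -0.033], [-0.091, 0.91, 0.405], [-0.004, 0.406, -0.914]]
force: [-0.6, 0.4, -1.3]
grip_width: 0.0192
grip_force: 49.1
side 2882 [[369, 314], [346, 358], [294, 334], [320, 295]] [[0.4028 0.3123 0.016 ]
 [0.4124 0.4223 0.016 ]
 [0.5138 0.4103 0.016 ]
 [0.5049 0.3031 0.016 ]] [0.4585 0.362  0.016 ]
top 1677 [[259, 242], [251, 281], [212, 275], [220, 236]] [[0.5012 0.2954 0.016 ]
 [0.4011 0.3104 0.016 ]
 [0.4142 0.4114 0.016 ]
 [0.5149 0.3984 0.016 ]] [0.4579 0.3539 0.016 ]
[0.4589 0.3563 0.0058]
t 10.675 tcp [ 0.5111 -0.0276  0.2418] F [ 0.1  0.4 -1.2] grip 0.0191 49.1
  shift cm [ 1.4  30.14 26.81] turn deg [24.09 -0.04  0.03]
```

Tray centre is about (0.4585, 0.3545), rim slack 26 mm. First I'll go upright and high, then across past the handle.

```bash
python3 -c "
from go import *
togo([.50,.0,.285],Rdown)"
python3 -m inch '[{"tx":0.3,"ty":1.5,"tz":-1,"wx":5,"wy":0,"wz":0,"grip":1.2},{"tx":0.6,"ty":2.5,"tz":-2,"wx":11,"wy":0,"wz":0,"grip":1.2},{"tx":0.9,"ty":3.5,"tz":-2.5,"wx":18,"wy":0,"wz":0,"grip":1.2},{"tx":0.9,"ty":4.2,"tz":-2.8,"wx":24.1,"wy":0,"wz":0,"grip":1.2},{"tx":0.9,"ty":4.2,"tz":-2.8,"wx":24.1,"wy":0,"wz":0,"grip":1.2},{"tx":0.9,"ty":4.2,"tz":-2.8,"wx":24.1,"wy":0,"wz":0,"grip":1.2}]'
python3 -c "
from go import *
togo([.4585,.3545,.0285],Rdown)"
```

```text
t 10.675 tcp [ 0.5111 -0.0276  0.2418] F [ 0.1  0.4 -1.2] grip 0.0191 49.1
  shift cm [ 0.85  4.37 -2.78] turn deg [24.09 -0.04  0.03]
time_s: 11.42
tcp_pos: [0.4995, -0.0025, 0.2834]
orientation: [[-0.996, -0.093, -0.003], [-0.093, 0.996, 0.001], [0.003, 0.001, -1.0]]
force: [-0.5, 0.5, -0.4]
grip_width: 0.0193
grip_force: 49.3
t 11.425 tcp [ 0.4995 -0.0025  0.2834] F [-0.5  0.5 -0.4] grip 0.0193 49.3
  shift cm [ 0.68 35.91 25.52] turn deg [ 0.05 -0.17 -0.01]
```

```bash
python3 -m inch '[{"tx":0.1,"ty":3,"tz":0,"wx":0,"wy":0,"wz":0,"grip":1.2},{"tx":0.2,"ty":8,"tz":0,"wx":0,"wy":0,"wz":0,"grip":1.2},{"tx":0.3,"ty":13.5,"tz":0,"wx":0,"wy":0,"wz":0,"grip":1.2},{"tx":0.4,"ty":19,"tz":0,"wx":0,"wy":0,"wz":0,"grip":1.2},{"tx":0.5,"ty":24.5,"tz":0,"wx":0,"wy":0,"wz":3,"grip":1.2},{"tx":0.6,"ty":30,"tz":1,"wx":0,"wy":0,"wz":6,"grip":1.2},{"tx":0.7,"ty":34,"tz":4,"wx":0,"wy":0,"wz":10,"grip":1.2},{"tx":0.7,"ty":35.9,"tz":9,"wx":0,"wy":0,"wz":14,"grip":1.2},{"tx":0.7,"ty":35.9,"tz":14,"wx":0,"wy":0,"wz":14,"grip":1.2},{"tx":0.7,"ty":35.9,"tz":18,"wx":0,"wy":0,"wz":14,"grip":1.2},{"tx":0.7,"ty":35.9,"tz":20,"wx":0,"wy":0,"wz":14,"grip":1.2},{"tx":0.7,"ty":35.9,"tz":20,"wx":0,"wy":0,"wz":14,"grip":1.2}]'
cat > k.py <<'E'
from go import *
R=Rot.from_rotvec([0,0,np.radians(-14)]).as_matrix()@Rdown
togo([.4585,.3545,.022],R)
p=eyes.get_image("side"); f=p["frame"][200:370,210:450]; cv2.imwrite("pics/s4.png",cv2.resize(f[:,:,::-1],None,fx=3,fy=3))
E
python3 k.py
```

```text
time_s: 12.92
tcp_pos: [0.4596, 0.352, 0.0819]
orientation: [[-0.988, 0.153, -0.004], [0.153, 0.988, -0.004], [0.004, -0.004, -1.0]]
force: [-0.1, 0.5, -0.4]
grip_width: 0.0194
grip_force: 49.2
t 12.925 tcp [0.4596 0.352  0.0819] F [-0.1  0.5 -0.4] grip 0.0194 49.2
  shift cm [0.13 0.25 5.99] turn deg [-0.25 -0.22 -0.16]
```

View pics/s4.png

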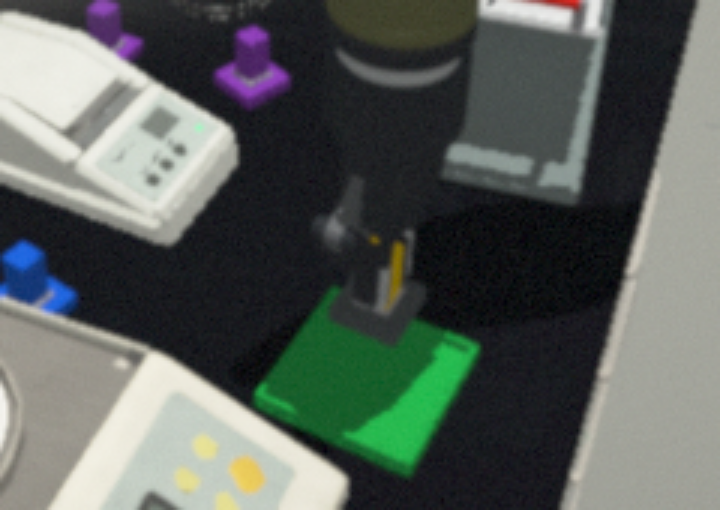

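The sled hangs upright over the tray at (380,300) in the crop. I'll lower it gently until it touches.

```bash
python3 -m inch '[{"tx":0.1,"ty":0.2,"tz":2,"wx":-0.2,"wy":-0.2,"wz":0,"grip":1.2},{"tx":0.1,"ty":0.2,"tz":4,"wx":-0.2,"wy":-0.2,"wz":0,"grip":1.2},{"tx":0.1,"ty":0.2,"tz":5.2,"wx":-0.2,"wy":-0.2,"wz":0,"grip":1.2},{"tx":0.1,"ty":0.2,"tz":5.7,"wx":-0.2,"wy":-0.2,"wz":0,"grip":1.2},{"tx":0.1,"ty":0.2,"tz":5.9,"wx":-0.2,"wy":-0.2,"wz":0,"grip":1.2},{"tx":0.1,"ty":0.2,"tz":5.9,"wx":-0.2,"wy":-0.2,"wz":0,"grip":1.2}]'
```

```text
time_s: 13.72
tcp_pos: [0.4592, 0.3577, 0.0261]
orientation: [[-0.989, 0.15, 0.005], [0.15, 0.989, 0.004], [-0.004, 0.004, -1.0]]
force: [-0.4, -0.3, -0.0]
grip_width: 0.0194
grip_force: 49.3
```

```bash
python3 -m inch '[{"tx":0,"ty":0,"tz":0.15,"wx":0,"wy":0,"wz":0,"grip":1.2},{"tx":0,"ty":0,"tz":0.3,"wx":0,"wy":0,"wz":0,"grip":1.2},{"tx":0,"ty":0,"tz":0.3,"wx":0,"wy":0,"wz":0,"grip":1.2}]'
```

```text
time_s: 14.1
tcp_pos: [0.4591, 0.3577, 0.0234]
orientation: [[-0.989, 0.15, 0.005], [0.15, 0.989, 0.003], [-0.004, 0.004, -1.0]]
force: [-0.8, 0.1, 5.2]
grip_width: 0.0195
grip_force: 50.0
```

Contact at +5 N. I'll release, retreat and check.

```bash
python3 -m inch '[{"tx":0,"ty":0,"tz":0,"wx":0,"wy":0,"wz":0,"grip":4.5},{"tx":0,"ty":0,"tz":0,"wx":0,"wy":0,"wz":0,"grip":4.5},{"tx":0,"ty":0,"tz":0,"wx":0,"wy":0,"wz":0,"grip":4.5},{"tx":0,"ty":0,"tz":-1.5,"wx":0,"wy":0,"wz":0,"grip":4.5},{"tx":0,"ty":0,"tz":-5,"wx":0,"wy":0,"wz":0,"grip":4.5},{"tx":0,"ty":0,"tz":-10,"wx":0,"wy":0,"wz":0,"grip":4.5},{"tx":2,"ty":0,"tz":-16,"wx":0,"wy":0,"wz":0,"grip":4.5},{"tx":4,"ty":0,"tz":-20,"wx":0,"wy":0,"wz":0,"grip":4.5},{"tx":4,"ty":0,"tz":-20,"wx":0,"wy":0,"wz":0,"grip":4.5}]'
cat > m.py <<'E'
from e import *
for n in ("side","wrist"):
    p=eyes.get_image(n); save(p,n+"5.png")
    for q in ("sled_1_grip","ramp_handle"):
        for d in spot_point(p,q):
            v=np.array(d["at"])-hinge; print(n,q,d["at"],round(d["confidence"],2),"plate",np.array([v@rx,v@py-.015,v@pz-.004]))
a=cv2.imread("pics/side5.png")[150:370,200:450]; b=cv2.imread("pics/wrist5.png")
cv2.imwrite("pics/fin.png",np.vstack([cv2.resize(a,(400,352)),cv2.resize(b,(400,248))]))
E
python3 m.py
```

```text
time_s: 15.22
tcp_pos: [0.4182, 0.3653, 0.2269]
orientation: [[-0.989, 0.147, 0.009], [0.147, 0.989, 0.009], [-0.007, 0.01, -1.0]]
force: [0.4, -0.3, -0.2]
grip_width: 0.045
grip_force: 0.0
side sled_1_grip [0.6881, 0.3863, 0.0353] 0.9 plate [ 0.2507  0.4415 -0.1919]
side sled_1_grip [0.4583, 0.3589, 0.0393] 0.82 plate [ 0.0193  0.4377 -0.1858]
side sled_1_grip [0.7719, 0.1198, 0.0317] 0.65 plate [ 0.3092  0.1906 -0.0838]
wrist sled_1_grip [0.4597, 0.3551, 0.0372] 0.71 plate [ 0.0203  0.4333 -0.1861]
wrist ramp_handle [0.4607, 0.1491, 0.1783] 0.82 plate [0.0021 0.3035 0.0264]
```

View pics/fin.png

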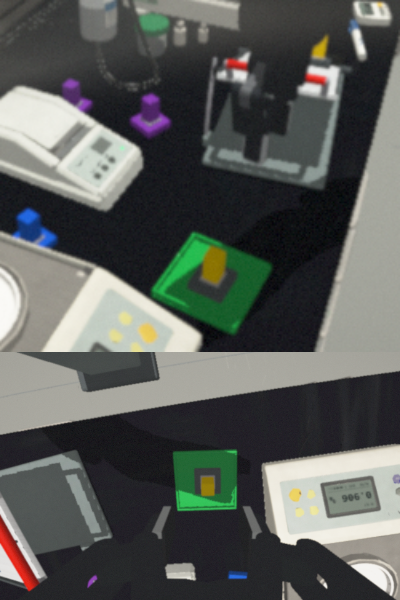

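The stuck sled stands flat in the middle of the green tray. The ramp is still up (handle z about 0.175), and the slid sled's post shows at the foot (320,45).

```bash
python3 -c "
from cell import env
print(env.job_done())"
```

```text
the job is handed in; nothing more can be done
None
```

The job is handed in: the ramp is up at its stop, the sled that slid lies untouched at the foot stop, and the one that stuck stands flat in the green tray; it took about 15 s of the 45 s allowed.

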